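Gather the flange rings on the carrying rod

TASK

Take the carrying rod off its forked stand by its wooden handle and run it through all three grey flange rings where they stand in the wooden rack. Lift the three out together on the rod and lower the rod back into both forks of the stand, so that the rings hang on it between the handle and the far fork; then let go. Do not let go of the rod in the air, do not drop a ring, and leave the other things on the bench where they are.

Things in the scene. Friction and masses are not known exactly. Their poses are not given: they have to be found in the camera images.
- rod: carrying rod, 160 g, lying level in the stand. Origin: middle of its square wooden handle, on the rod's axis; x runs to the tip, z up. Along x: 12 mm round steel butt stub -92 to -40 mm; handle 22 x 22 mm, -40 to 40; steel collar 28 mm across, 40 to 46 (stops the rings); 12 mm round steel shaft 46 to 215; tapering point to 232. Centre of mass about x = 36 mm
- stand: green steel stand, fixed. Origin: on the bench, under the middle of the resting rod's handle (to 6 mm); x points as the resting rod's tip does, z up. Base plate 290 x 80 x 10 mm (x from -85 to 205). Two forks with open tops, 8 mm thick along x, at x = -66 mm and x = 185 mm. The rod belongs back with its origin above the stand's origin, its axis 70 mm above the bench
- stand_seat_butt (a point): where the rod's axis rests in the fork that takes the butt stub: the slot is 16 mm wide with its floor at 64 mm above the bench; its mouth widens above 78 mm to 40 mm wide at the top, 96 mm
- stand_seat_tip (a point): where the rod's axis rests in the far fork, which takes the shaft near the tip; same slot as the other fork. x, y, z as the stand's
- rack: pale wooden rack, 94 x 90 mm, fixed, holding the three rings on edge in a row. Origin: centre of its underside; x runs along the row, through the holes; the rod enters at the -x end, the one nearer the stand. Rings at about x = -24, 0, 24 mm, hole centres 56 mm above the bench. Base 22 mm high; teeth beside the rings (|y| 26 to 34 mm) reach 64 mm high; open above and along the middle
- ring_a: one of three equal grey plastic flange rings, outside diameter 64 mm, bore 36 mm, 8 mm thick, 25 g; stands on edge in the rack with its hole level. Origin: centre of the hole, half way through the thickness; its x axis is the hole's axis. Nearest the rack's -x end
- ring_b: one of three equal grey plastic flange rings, outside diameter 64 mm, bore 36 mm, 8 mm thick, 25 g; stands on edge in the rack with its hole level. Origin: centre of the hole, half way through the thickness; its x axis is the hole's axis. In the middle
- ring_c: one of three equal grey plastic flange rings, outside diameter 64 mm, bore 36 mm, 8 mm thick, 25 g; stands on edge in the rack with its hole level. Origin: centre of the hole, half way through the thickness; its x axis is the hole's axis. Nearest the rack's +x end
- big_flange: bystander: steel flange lying flat, 110 mm across, 12 mm high; origin at the centre of its underside
- wrench: bystander: steel wrench lying flat, 190 mm long; origin at the middle of its underside
- elbow: bystander: grey plastic pipe elbow, about 90 x 48 mm, 50 mm high; origin under its upright leg
- paint_tin: bystander: small paint tin, 72 mm diameter, 85 mm high; origin at the centre of its underside
- tape_measure: bystander: black tape measure, 70 x 35 mm, 60 mm high; origin at the centre of its underside
- tape_roll: bystander: brown roll of packing tape lying flat, 100 mm across, 45 mm high; origin at the centre of its underside
- bolt_tray: bystander: dark open tray of bolts, 140 x 100 mm, 45 mm high; origin at the centre of its underside
Things that resemble listed ones, but are neither listed nor needed, are in the scene too. What is shaped like the ring_b but yellow is not meant.

How it is judged:
On the way, in this order (a step that is already met when the one before it is completed fails the run):
1. the rod passes through all three rings while they still stand in the rack (x of ring_a in the frame of rod between 0.046 and 0.2 m and y of ring_a in the frame of rod between -0.018 and 0.018 m and z of ring_a in the frame of rod between -0.018 and 0.018 m and distance of each of ring_a, ring_b, ring_c from where it was at the start of the episode below 0.03 m and x of ring_b in the frame of rod between 0.046 and 0.2 m and y of ring_b in the frame of rod between -0.018 and 0.018 m and z of ring_b in the frame of rod between -0.018 and 0.018 m and x of ring_c in the frame of rod between 0.046 and 0.2 m and y of ring_c in the frame of rod between -0.018 and 0.018 m and z of ring_c in the frame of rod between -0.018 and 0.018 m), for 0.1 s.
2. all three rings are up off the rack together on the rod (x of ring_a in the frame of rod between 0.046 and 0.2 m and y of ring_a in the frame of rod between -0.018 and 0.018 m and z of ring_a in the frame of rod between -0.018 and 0.018 m and height (world z) of each of ring_a, ring_b, ring_c above 0.1 m and x of ring_b in the frame of rod between 0.046 and 0.2 m and y of ring_b in the frame of rod between -0.018 and 0.018 m and z of ring_b in the frame of rod between -0.018 and 0.018 m and x of ring_c in the frame of rod between 0.046 and 0.2 m and y of ring_c in the frame of rod between -0.018 and 0.018 m and z of ring_c in the frame of rod between -0.018 and 0.018 m), for 0.2 s.
At the end, for the whole second after the job is handed in: The rod lies at rest in both forks of the stand (within 22 mm along, 8 mm across and 8 mm in height of where it rested, within 0.06 rad of the stand's direction) and all three rings hang at rest on its shaft between the collar and the far fork (x of ring_a in the frame of rod between 0.046 and 0.2 m and y of ring_a in the frame of rod between -0.018 and 0.018 m and z of ring_a in the frame of rod between -0.018 and 0.018 m and x of ring_a in the frame of stand between 0.02 and 0.183 m and linear speed of each of ring_a, ring_b, ring_c below 0.05 m/s and x of ring_b in the frame of rod between 0.046 and 0.2 m and y of ring_b in the frame of rod between -0.018 and 0.018 m and z of ring_b in the frame of rod between -0.018 and 0.018 m and x of ring_b in the frame of stand between 0.02 and 0.183 m and x of ring_c in the frame of rod between 0.046 and 0.2 m and y of ring_c in the frame of rod between -0.018 and 0.018 m and z of ring_c in the frame of rod between -0.018 and 0.018 m and x of ring_c in the frame of stand between 0.02 and 0.183 m and x of rod in the frame of stand between -0.022 and 0.022 m and y of rod in the frame of stand between -0.008 and 0.008 m and z of rod in the frame of stand between 0.062 and 0.078 m and angle between the x axis of rod and the x axis of stand, either way round below 0.06 rad and linear speed of rod below 0.03 m/s); the robot touches nothing.
It fails at once if a ring is dropped to the bench (height (world z) of any of ring_a, ring_b, ring_c below 0.036 m).
It fails at once if the rod is let go in the air, more than 30 mm above where it rests in the forks (height (world z) of rod above 0.1 m and contact force between the fingers and rod below 0.05 N).
It fails at once if another thing on the bench is moved by more than 30 mm or toppled (distance of any of big_flange, wrench, elbow, paint_tin, tape_measure, tape_roll, bolt_tray from where it was at the start of the episode above 0.03 m or angle between any of big_flange, wrench, elbow, paint_tin, tape_measure, tape_roll, bolt_tray's own z axis and vertical above 0.3 rad).
It also fails if it takes over 72 s, if anything falls off the work surface, if the arm or the gripper's body presses on something with over 40 N, if the wrist force passes 120 N, or if a joint passes its speed limit or range.

ROBOT

A 7-joint arm with a two-finger parallel gripper is mounted at the origin on the work surface. World frame = base frame: x ahead of the robot, y to its left, z up, the work surface at z = 0. Lengths are in m, angles in rad, forces in N, time in s.
With the tool pointing down it reaches from about 0.425 to 0.875 m from the base axis. Payload 4.7 kg.
Tool frame: the origin (TCP) lies midway between the tips of the shut fingers; the grasp point (between the pads) lies 19 mm behind it; z points along the fingers, y is the direction in which the jaws open and shut (so a half turn about z gives the same grasp; the last joint's range is limited). The gripper opens to 87 mm and grips with 3 to 60 N. Pads are 19 mm wide; open, the fingers measure 117 mm over their backs; the gripper's body (75 mm by 190 mm) begins 51 mm behind the grasp point.
Start: joints at [-1.209, 0.321, -0.07, 1.45, 0.023, 1.371, -0.057], TCP at [0.222, 0.611, 0.223] pointing down, gripper open.
Joint ranges: [-2.86, 2.86], [-0.3, 2.09], [-1.38, 1.24], [0.06, 2.45], [-1.56, 4.7], [0.09, 2.05], [-2.69, 2.69]. Speed limits (rad/s): [2.57, 2.57, 3.14, 3.14, 3.14, 3.14, 3.14].

INTERFACE

Orientations are given as a rotation vector (axis times angle).
In Python, from bench import get_state, eyes, job gives the robot as it stands. The module is installed in compiled form; this text tells all that it offers.
- The arm moves only by the shell command python3 -m jog 'ROWS' [FORCE]. ROWS is JSON, a list that holds one entry, the list of rows, each a list of 5 numbers: the opening, from 0 (shut) to 1 (fully open), then the shift along the tool's x, y, z in units of 40 mm (1.0 is 40 mm), then the turn about the tool's z in units of 5 degrees (1.0 is 5 degrees). In form: [[[jaw, dx, dy, dz, turn], ...]]. A call has 1 to 10 rows; each row shifts and turns the commanded pose from where the row before left it, along the tool's axes as they then stand; what a row does not reach is not made up. A row lasts 1/8 s, in which the tool goes at most 62.5 mm and 10.7 degrees, less where a joint would pass 70% of its speed; a pose out of reach is approached as far as the arm can. A call is refused whole if a number of a shift passes 1 or a number of a turn 1, either way. A call with a gripper value outside its range is refused whole. The fingers move at their own pace and stop on an object; FORCE is the grip in N (left out, the last holds). Time passes only in rows, so rows that do not move let the fingers close. It gives the time, the measured TCP pose, the force and the opening at its end, in the units of the state.
- get_state(): the state, without advancing time (a new reading comes with each control period).
- eyes.get_image(name): name is "scene" or "top"; returns (picture, depth): 400x640x3 uint8, red, green, blue; 400x640 float32, m along the optical axis (not along the pixel's ray), 0 where there is no reading.
- eyes.camera_params(name): a dict with "camera_matrix" (3x3 intrinsics, pixels), "k1" (the pictures are not rectified: a ray, as slopes to the right and down, at radius r is drawn at 1 + k1 r^2 times it, then the intrinsics apply), "pose" (4x4, takes a point from camera to world coordinates). Camera axes: x right, y down, z forward; pixel columns grow to the right and rows downward; lengths in m; the calibration is good to about 2 mm. A picture is of the moment at which its call begins. camera_params takes no time and is no camera call.
- job.close_job(): hands the job in, once; it reports no verdict.
The state is a dict: "time": time; "joint_positions": joint angles; "qd": joint speeds; "joint_torque": joint torques, N m; "position": TCP position; "tool_rot": TCP orientation; "ft_force": force on the tool from outside, world axes, zero at the start; "torque": the same for the moment, N m; "grip_width": opening from 0.0 (shut) to 1.0 (fully open).
Only numpy, scipy, OpenCV 4.12 (cv2) and the standard library are available. Lean on these libraries where they do the work, as an engineer would, in place of code of your own. Each camera call takes 0.05 s, during which the arm holds its last target. There are 200 camera calls.

## Working session

There is one attempt and no reset: what is moved stays moved. The work goes in short steps, Python scripts to look and compute and a shell command to move; the robot and the scene stay as the last step left them, time stands still between calls to the robot, and variables do not carry over. Pictures are saved under pics/ and viewed, about 8 in all and at most 12, crops included, and the job is handed in when it is done.

```bash
mkdir -p pics; cat > h.py <<'E'
import numpy as np, cv2
from bench import get_state, eyes, job
def grab(n):
    im,d=eyes.get_image(n); p=eyes.camera_params(n); return im,d,p
def ray(p,u,v):
    K=np.array(p["camera_matrix"]);k=p["k1"]
    a=np.array([(u-K[0,2])/K[0,0],(v-K[1,2])/K[1,1]]);s=a.copy()
    for _ in range(20): s=a/(1+k*(s@s))
    T=np.array(p["pose"]); return T[:3,3],T[:3,:3]@np.array([s[0],s[1],1.]),s
def onplane(p,u,v,z):
    o,d,_=ray(p,u,v); return o+d*(z-o[2])/d[2]
def cloud(d,p):
    K=np.array(p["camera_matrix"]);k=p["k1"];T=np.array(p["pose"])
    v,u=np.mgrid[:d.shape[0],:d.shape[1]]
    a=np.stack([(u-K[0,2])/K[0,0],(v-K[1,2])/K[1,1]],-1);s=a.copy()
    for _ in range(20): s=a/(1+k*(s**2).sum(-1,keepdims=True))
    c=np.concatenate([s,np.ones_like(s[...,:1])],-1)*d[...,None]
    return c@T[:3,:3].T+T[:3,3]
def save(n,im): cv2.imwrite("pics/"+n+".png",im[...,::-1])
E
python3 - <<'E'
from h import *
for n in("scene","top"):
    im,d,p=grab(n); save(n,im); np.savez(n,im=im,d=d); print(n,np.round(p["pose"],3).tolist(),p["camera_matrix"],p["k1"])
s=get_state(); print(s["position"],s["tool_rot"],s["grip_width"],s["time"])
E
```

```text
scene [[-0.345, 0.682, -0.645, 1.474], [0.938, 0.264, -0.224, 0.336], [0.018, -0.683, -0.731, 1.079], [0.0, 0.0, 0.0, 1.0]] [[497.76705134   0.         317.12152272]
 [  0.         497.76705134 195.78036566]
 [  0.           0.           1.        ]] 0.015326285602477722
top [[0.006, -0.983, 0.183, 0.396], [-1.0, -0.007, -0.007, 0.056], [0.008, -0.183, -0.983, 1.179], [0.0, 0.0, 0.0, 1.0]] [[440.90111884   0.         321.32388177]
 [  0.         440.90111884 196.22834475]
 [  0.           0.           1.        ]] -0.01847339541010252
[0.22145074 0.61059898 0.2215856 ] [-5.43576353e-01 -3.09403518e+00  2.59432161e-03] 1.0031102897702593 0.1
```

View pics/top.png

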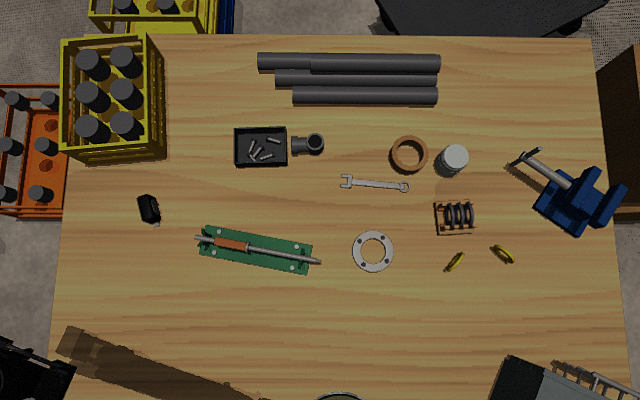

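View pics/scene.png

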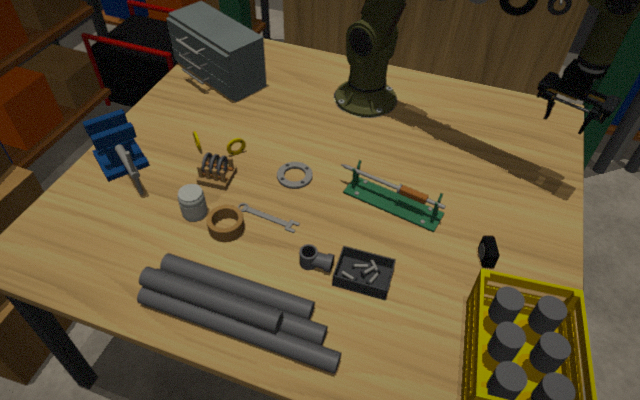

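The top view shows the green stand with the rod at about (197–320, 235–262), its tip to the right. The rack with three grey rings is at (455,217). The two yellow rings at (455,262) and (503,254) lie loose, so they aren't the ones meant. Next I'll measure and make an enlarged crop.

```bash
python3 - <<'E'
from h import *
out=[]
for n,boxS,boxR in(("top",(185,215,335,285),(425,190,490,245)),("scene",(330,150,455,235),(190,145,245,195))):
    f=np.load(n+".npz");im,d=f["im"],f["d"];p=eyes.camera_params(n);C=cloud(d,p)
    hsv=cv2.cvtColor(im,cv2.COLOR_RGB2HSV)
    def m(lo,hi,b):
        M=cv2.inRange(hsv,lo,hi);K=np.zeros_like(M);K[b[1]:b[3],b[0]:b[2]]=M[b[1]:b[3],b[0]:b[2]];return K
    g=m((55,80,30),(90,255,255),boxS)
    v,u=np.nonzero(g); 
    base=np.array([onplane(p,a,b,.01)[:2] for a,b in zip(u,v) if C[b,a,2]<.02],np.float32)
    print(n,"base rect",cv2.minAreaRect(base))
    o=m((3,150,60),(13,255,255),boxS);v,u=np.nonzero(o);P=C[v,u];P=P[P[:,2]>.05]
    print("handle",len(v),P.mean(0),P.min(0),P.max(0),cv2.minAreaRect(P[:,:2].astype(np.float32)))
    b=boxS;Q=C[b[1]:b[3],b[0]:b[2]].reshape(-1,3);Q=Q[(Q[:,2]>.055)&(Q[:,2]<.13)]
    mu=Q.mean(0);w=np.linalg.svd(Q-mu)[2][0] if len(Q)<5000 else None;t=(Q-mu)@w
    print("rodpts",len(Q),mu,w,t.min(),t.max())
    b=boxR;Q=C[b[1]:b[3],b[0]:b[2]].reshape(-1,3)
    R=Q[(Q[:,2]>.068)&(Q[:,2]<.1)];print("ring pts",len(R),R.mean(0),cv2.minAreaRect(R[:,:2].astype(np.float32)),R[:,2].max())
    R=Q[(Q[:,2]>.015)&(Q[:,2]<.1)];print("rack pts",len(R),R.mean(0),cv2.minAreaRect(R[:,:2].astype(np.float32)))
    np.save(n+"_ring",Q)
    for bb in(boxS,boxR): out.append(cv2.resize(im[bb[1]:bb[3],bb[0]:bb[2]],(390,290),interpolation=cv2.INTER_CUBIC))
save("crop",np.vstack([np.hstack(out[:2]),np.hstack(out[2:])]))
E
```

```text
top base rect ((0.469764769077301, 0.2216225266456604), (0.28844302892684937, 0.07855643332004547), 79.51913452148438)
handle 263 [0.47845695 0.27270766 0.09361963] [0.39569396 0.05572565 0.07539298] [0.49527245 0.31516281 1.17878605] ((0.45062628388404846, 0.1822172999382019), (0.2743421494960785, 0.028411049395799637), 72.43833923339844)
rodpts 890 [0.4693507  0.22312348 0.07808406] [-0.18204522 -0.98322281 -0.011508  ] -0.14504304181437885 0.1782764125116663
ring pts 275 [ 0.55703936 -0.30391401  0.08044568] ((0.5577914118766785, -0.30574458837509155), (0.058221831917762756, 0.05707903206348419), 3.429006338119507) 0.0909703075039292
rack pts 1223 [ 0.55442524 -0.29896882  0.04643726] ((0.557948648929596, -0.3052111566066742), (0.09054087102413177, 0.09293943643569946), 4.345513343811035)
scene base rect ((0.4733579456806183, 0.22187680006027222), (0.28612247109413147, 0.08200718462467194), 79.28495025634766)
handle 37 [0.48939535 0.27037578 0.07123232] [0.47314114 0.23711364 0.06186009] [0.50070396 0.31252657 0.08252972] ((0.48882436752319336, 0.2747878432273865), (0.07705379277467728, 0.012508907355368137), 75.09911346435547)
rodpts 764 [0.47546766 0.23204838 0.07609581] [0.18971997 0.98183121 0.0037164 ] -0.1869475441533994 0.13600028953192736
ring pts 333 [ 0.61689721 -0.29642572  0.08227324] ((0.6233107447624207, -0.2925244867801666), (0.18267083168029785, 0.061604734510183334), 9.684195518493652) 0.091391510902874
rack pts 1217 [ 0.57511243 -0.29763677  0.04960221] ((0.5774627923965454, -0.3137946128845215), (0.2799592912197113, 0.156164288520813), 16.719284057617188)
```

View pics/crop.png

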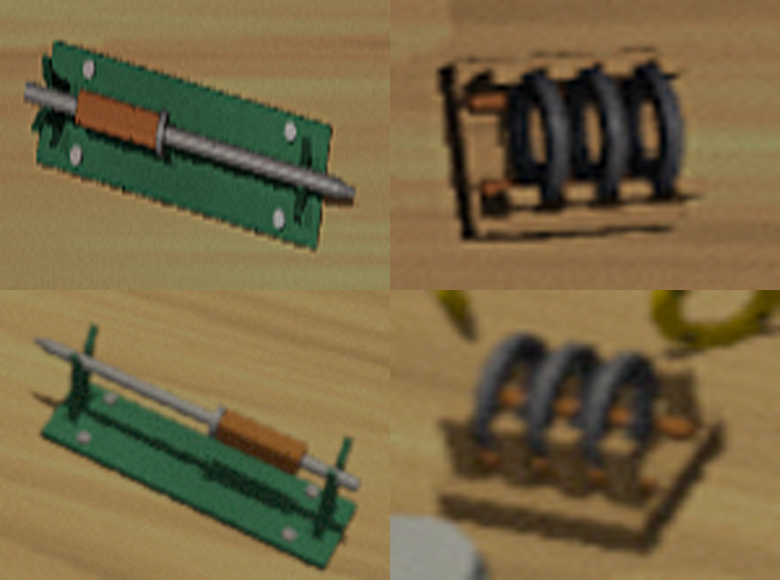

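The crop confirms three grey rings upright in the pale rack; the yellow ones lie outside it. The rod sits in the stand with its tip towards the rack. I'll refine the ring row line and start by turning the tool above the bench.

```bash
cat >> h.py <<'E'
from scipy.spatial.transform import Rotation as Ro
def delta(xyz,yaw):
    s=get_state();R=Ro.from_rotvec(s["tool_rot"]).as_matrix();y=np.degrees(np.arctan2(R[1,0],R[0,0]))
    print("pos",np.round(s["position"],4),"yaw",round(y,2),"w",round(s["grip_width"],3),"t",s["time"],"F",np.round(s["ft_force"],1),"tilt",np.round(R[:,2],3))
    print("shift units",np.round(R.T@(np.array(xyz)-s["position"])/.04,3),"turn units",round(-(yaw-y)/5,3))
E
python3 - <<'E'
from h import *
for n in("top","scene"):
    Q=np.load(n+"_ring.npy");R=Q[(Q[:,2]>.072)&(Q[:,2]<.1)&(abs(Q[:,0]-.558)<.04)&(abs(Q[:,1]+.305)<.05)].astype(np.float32)
    a=np.array([.08,-.997]);t=(R[:,:2]@a).astype(np.float32)
    _,l,c=cv2.kmeans(t[:,None],3,None,(3,100,1e-6),10,cv2.KMEANS_PP_CENTERS)
    m=np.array([ [*np.median(R[l[:,0]==i],0)] for i in np.argsort(c[:,0])]);mid=np.array([(R[l[:,0]==i].max(0)+R[l[:,0]==i].min(0))/2 for i in np.argsort(c[:,0])])
    print(n,np.round(m,4).tolist(),np.round(mid,4).tolist())
E
python3 -m jog '[[[1,0,0,0,1],[1,0,0,0,1],[1,0,0,0,1],[1,0,0,0,1],[1,0,0,0,1],[1,0,0,0,1],[1,0,0,0,1],[1,0,0,0,1],[1,0,0,0,1],[1,0,0,0,1]]]'
python3 -c "
from h import *
delta((.475,.2505,.2),79.5)"
```

```text
top [[0.5554999709129333, -0.2806999981403351, 0.08209999650716782], [0.5558000206947327, -0.3052000105381012, 0.08250000327825546], [0.5590000152587891, -0.3287000060081482, 0.08169999718666077]] [[0.5575000047683716, -0.28139999508857727, 0.08129999786615372], [0.5565999746322632, -0.3061999976634979, 0.08150000125169754], [0.5594000220298767, -0.3292999863624573, 0.08139999955892563]]
scene [[0.5647000074386597, -0.27730000019073486, 0.08250000327825546], [0.5658000111579895, -0.30239999294281006, 0.08299999684095383], [0.5666000247001648, -0.32670000195503235, 0.0835999995470047]] [[0.557699978351593, -0.27900001406669617, 0.08179999887943268], [0.5616000294685364, -0.3037000000476837, 0.08139999955892563], [0.5659000277519226, -0.32749998569488525, 0.08209999650716782]]
time: 1.35
position: [0.2214, 0.6108, 0.2219]
tool_rot: [1.804, 2.572, -0.002]
ft_force: [0.1, -0.3, 0.0]
grip_width: 0.998
pos [0.2214 0.6108 0.2219] yaw 109.91 w 0.998 t 1.35 F [ 0.1 -0.3  0. ] tilt [-0.    -0.001 -1.   ]
shift units [-10.627   2.893   0.556] turn units 6.082
```

```bash

python3 -m jog '[[[1,0,0,0,1],[1,0,0,0,1],[1,0,0,0,1],[1,0,0,0,1],[1,0,0,0,1],[1,0,0,0,1],[1,0,0,0,0.08],[1,-0.96,0.98,0,0],[1,-0.96,0.98,0,0],[1,-0.96,0.98,0,0]]]'
python3 -m jog '[[[1,-0.96,0.98,0,0],[1,-0.96,0.98,0,0],[1,-0.96,0.98,0,0],[1,-0.96,0.98,0,0],[1,-0.96,0.98,0,0],[1,0,0,0,0],[1,0,0,0,0]]]'
python3 - <<'E'
from h import *
delta((.475,.2505,.051),79.5)
for n,b in(("top",(150,180,350,330)),("scene",(300,60,500,260))):
    im,d,p=grab(n);c=im[b[1]:b[3],b[0]:b[2]];globals()[n]=cv2.resize(c,(400,400*c.shape[0]//c.shape[1]))
o=np.zeros((400,800,3),np.uint8);o[:300,:400]=top;o[:,400:]=scene;save("above",o)
E
```

```text
time: 2.6
position: [0.3174, 0.4751, 0.2224]
tool_rot: [2.41, 2.015, 0.0]
ft_force: [1.5, -0.4, 1.0]
grip_width: 1.0
time: 3.48
position: [0.4746, 0.2531, 0.2225]
tool_rot: [-2.411, -2.013, 0.0]
ft_force: [-0.2, 0.5, -0.5]
grip_width: 0.998
pos [0.4746 0.2531 0.2225] yaw 79.73 w 0.998 t 3.475 F [-0.2  0.5 -0.5] tilt [-0.001  0.001 -1.   ]
shift units [-0.065  0.024  4.287] turn units 0.045
```

View pics/above.png

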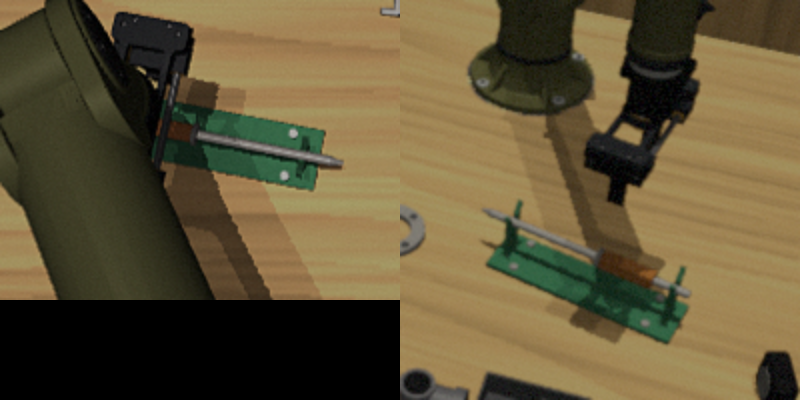

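The jaws straddle the orange handle and lie across it, so I'll descend and grip.

```bash

python3 -m jog '[[[1,-0.06,0.02,0.8,0.04],[1,0,0,0.9,0],[1,0,0,0.9,0],[1,0,0,0.9,0],[1,0,0,0.5,0],[1,0,0,0.29,0],[1,0,0,0,0],[1,0,0,0,0]]]'
python3 -m jog '[[[0,0,0,0,0],[0,0,0,0,0],[0,0,0,0,0],[0,0,0,0,0],[0,0,0,0,0],[0,0,0,0,0],[0,0,0,0,0],[0,0,0,0,0]]]' 55
python3 -c "
from h import *
delta((.475,.2505,.051),79.5)"
```

```text
time: 4.58
position: [0.4759, 0.2509, 0.0519]
tool_rot: [2.415, 2.009, 0.003]
ft_force: [0.8, -0.2, 0.1]
grip_width: 0.999
time: 5.58
position: [0.4754, 0.2501, 0.051]
tool_rot: [2.416, 2.008, 0.0]
ft_force: [0.4, 0.1, -0.2]
grip_width: 0.246
pos [0.4754 0.2501 0.051 ] yaw 79.48 w 0.246 t 5.575 F [ 0.4  0.1 -0.2] tilt [ 0. -0. -1.]
shift units [ 0.007 -0.013 -0.001] turn units -0.005
```

```bash

python3 -m jog '[[[0,0,0,-0.2,0],[0,0,0,-0.4,0],[0,0,0,-0.5,0],[0,0,0,-0.6,0],[0,0,0,-0.6,0],[0,0,0,-0.5,0],[0,0,0,-0.2,0],[0,0,0,0,0]]]'
python3 -m jog '[[[0,0,0,0,-0.6],[0,0,0,0,-0.8],[0,0,0,0,-0.8],[0,0,0,0,-0.6],[0,0,0,0,-0.26],[0,0,0,0,0]]]'
python3 -c "
from h import *
delta((.5368,-.0404,.16),94.8)
im,d,p=grab('scene');save('lift',cv2.resize(im[60:260,300:550],(500,400)))"
```

```text
time: 6.58
position: [0.4756, 0.2503, 0.1717]
tool_rot: [-2.416, -2.008, -0.002]
ft_force: [0.1, 0.4, -0.8]
grip_width: 0.242
time: 7.32
position: [0.4751, 0.2499, 0.1704]
tool_rot: [-2.128, -2.311, 0.001]
ft_force: [0.1, -0.4, -0.4]
grip_width: 0.247
pos [0.4751 0.2499 0.1704] yaw 94.74 w 0.247 t 7.325 F [ 0.1 -0.4 -0.4] tilt [-0.001 -0.001 -1.   ]
shift units [-7.361  0.937  0.264] turn units -0.012
```

View pics/lift.png

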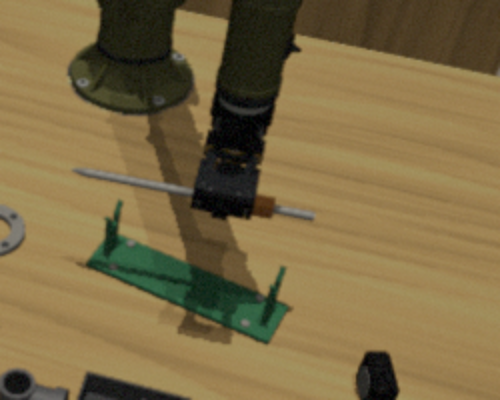

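The rod is held level, with its tip at (78,172) in the crop. Now to the pre-insert pose.

```bash

python3 -m jog '[[[0,-0.5,0.07,0,0],[0,-0.9,0.11,0,0],[0,-0.9,0.11,0,0],[0,-0.9,0.11,0,0],[0,-0.9,0.11,0,0],[0,-0.9,0.11,0,0],[0,-0.9,0.12,0,0],[0,-0.9,0.12,0,0],[0,-0.56,0.16,0,0],[0,0,0,0,0]]]'
python3 -m jog '[[[0,0,0,0.4,0],[0,0,0,0.6,0],[0,0,0,0.7,0],[0,0,0,0.7,0],[0,0,0,0.5,0],[0,0,0,0.3,0],[0,0,0,0.1,0],[0,0,0,0,0]]]'
python3 - <<'E'
from h import *
delta((.5368,-.0404,.038),94.8)
for n,b in(("top",(340,160,500,280)),("scene",(180,100,380,230))):
    im,d,p=grab(n);np.savez(n+"2",im=im,d=d);c=im[b[1]:b[3],b[0]:b[2]];globals()[n]=cv2.resize(c,(400,400*c.shape[0]//c.shape[1]))
    C=cloud(d,p).reshape(-1,3)
    s=(C[:,2]>.045)&(C[:,2]<.075)&(C[:,1]<-.1)&(C[:,1]>-.235)&(abs(C[:,0]-.55)<.03)
    Q=C[s];mu=Q.mean(0);w=np.linalg.svd(Q-mu)[2][0];print(n,len(Q),mu,w,Q.min(0),Q.max(0))
o=np.zeros((300,800,3),np.uint8);o[:top.shape[0],:400]=top;o[:scene.shape[0],400:]=scene;save("pre",o)
E
```

```text
time: 8.62
position: [0.5403, -0.0437, 0.1712]
tool_rot: [2.133, 2.305, -0.001]
ft_force: [0.2, 0.5, -1.3]
grip_width: 0.251
time: 9.62
position: [0.5407, -0.0396, 0.0391]
tool_rot: [2.126, 2.312, 0.001]
ft_force: [0.4, 0.5, -1.0]
grip_width: 0.244
pos [ 0.5407 -0.0396  0.0391] yaw 94.79 w 0.244 t 9.625 F [ 0.4  0.5 -1. ] tilt [ 0.  0. -1.]
shift units [-0.012 -0.099  0.028] turn units -0.001
top 157 [ 0.55132496 -0.19018872  0.06250709] [-0.08889558  0.99603698  0.00281102] [ 0.54305515 -0.2340243   0.05485703] [ 0.55945074 -0.14749852  0.06900501]
scene 169 [ 0.55388896 -0.16984875  0.06233839] [-0.08168571  0.9966088   0.00991726] [ 0.54013655 -0.23328109  0.05120672] [ 0.56409604 -0.10879533  0.0690067 ]
```

View pics/pre.png

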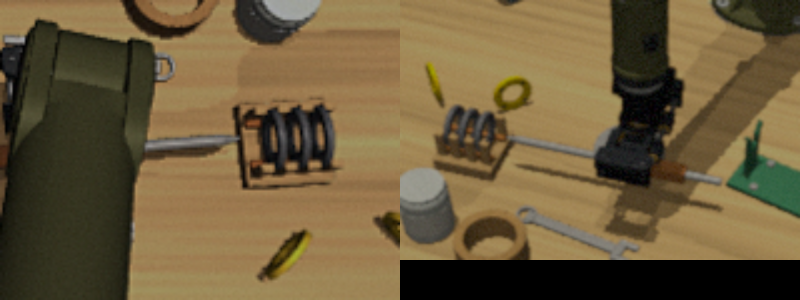

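The rod is level (its top surface is at about 62 mm) and in line with the holes, with the tip at the rack edge. A small sideways correction, then I insert about 172 mm.

```bash

python3 -m jog '[[[0,-0.2,-0.07,0.02,0],[0,-0.4,0,0,0],[0,-0.4,0,0,0],[0,-0.4,0,0,0],[0,-0.4,0,0,0],[0,-0.4,0,0,0]]]'
python3 -m jog '[[[0,-0.4,0,0,0],[0,-0.4,0,0,0],[0,-0.4,0,0,0],[0,-0.4,0,0,0],[0,-0.35,0,0,0],[0,-0.15,0,0,0],[0,0,0,0,0],[0,0,0,0,0]]]'
python3 - <<'E'
from h import *
delta((.553,-.2118,.038),94.8)
for n,b in(("top",(380,160,540,280)),("scene",(150,100,350,230))):
    im,d,p=grab(n);c=im[b[1]:b[3],b[0]:b[2]];globals()[n]=cv2.resize(c,(400,400*c.shape[0]//c.shape[1]))
o=np.zeros((300,800,3),np.uint8);o[:top.shape[0],:400]=top;o[:scene.shape[0],400:]=scene;save("ins",o)
E
```

```text
time: 10.48
position: [0.5451, -0.1291, 0.0381]
tool_rot: [2.127, 2.312, -0.0]
ft_force: [0.2, 0.3, -1.5]
grip_width: 0.251
time: 11.48
position: [0.5522, -0.2106, 0.038]
tool_rot: [-2.126, -2.313, -0.001]
ft_force: [0.5, -0.7, -1.4]
grip_width: 0.247
pos [ 0.5522 -0.2106  0.038 ] yaw 94.83 w 0.247 t 11.475 F [ 0.5 -0.7 -1.4] tilt [-0.     0.001 -1.   ]
shift units [-0.032  0.019  0.001] turn units 0.005
```

View pics/ins.png

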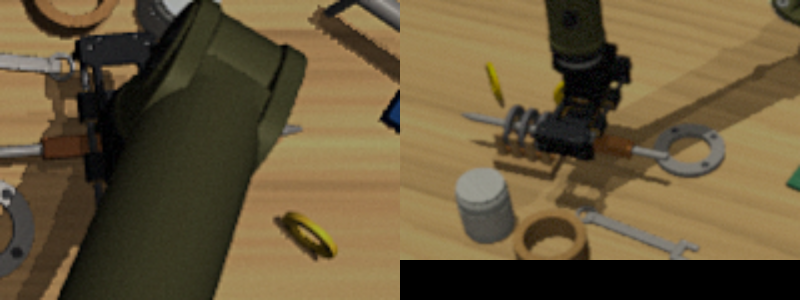

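The rod's tip shows beyond the third ring at (465,117), and no contact forces are reading. Lifting slowly.

```bash

python3 -m jog '[[[0,0,0,-0.1,0],[0,0,0,-0.2,0],[0,0,0,-0.2,0],[0,0,0,-0.25,0],[0,0,0,-0.3,0],[0,0,0,-0.35,0],[0,0,0,-0.35,0],[0,0,0,-0.35,0],[0,0,0,-0.35,0],[0,0,0,-0.35,0]]]'
python3 -m jog '[[[0,0,0,-0.35,0],[0,0,0,-0.2,0],[0,0,0,-0.1,0],[0,0,0,0,0],[0,0,0,0,0]]]'
python3 - <<'E'
from h import *
delta((.475,.25,.17),94.8)
for n,b in(("top",(380,160,540,280)),("scene",(150,80,350,230))):
    im,d,p=grab(n);c=im[b[1]:b[3],b[0]:b[2]];globals()[n]=cv2.resize(c,(400,400*c.shape[0]//c.shape[1]))
o=np.zeros((300,800,3),np.uint8);o[:top.shape[0],:400]=top;o[:scene.shape[0],400:]=scene;save("up",o)
E
```

```text
time: 12.82
position: [0.5521, -0.2115, 0.1511]
tool_rot: [2.127, 2.312, 0.0]
ft_force: [-0.2, 0.5, -1.9]
grip_width: 0.247
time: 13.45
position: [0.5517, -0.2113, 0.1756]
tool_rot: [-2.126, -2.311, 0.001]
ft_force: [-0.6, -0.1, -2.2]
grip_width: 0.244
pos [ 0.5517 -0.2113  0.1756] yaw 94.77 w 0.244 t 13.45 F [-0.6 -0.1 -2.2] tilt [-0.001  0.    -1.   ]
shift units [11.652 -0.952  0.145] turn units -0.005
```

View pics/up.png

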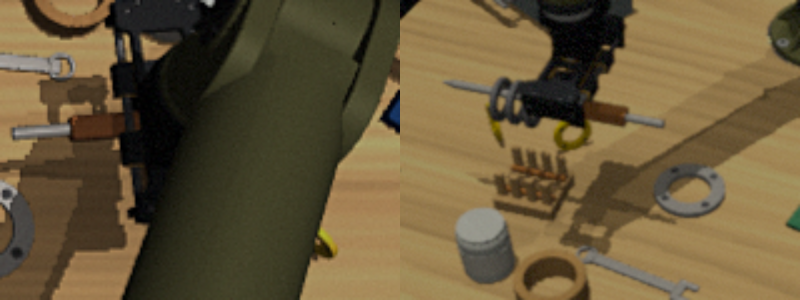

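All three rings hang on the rod around (515,100), and the rack is empty. Carrying back gently.

```bash

python3 -m jog '[[[0,0.15,-0.01,0,0],[0,0.3,-0.03,0,0],[0,0.45,-0.04,0,0],[0,0.55,-0.05,0,0],[0,0.6,-0.05,0,0],[0,0.6,-0.05,0,0],[0,0.6,-0.05,0,0],[0,0.6,-0.05,0,0],[0,0.6,-0.05,0,0],[0,0.6,-0.05,0,0]]]'
python3 -m jog '[[[0,0.6,-0.05,0,0],[0,0.6,-0.05,0,0],[0,0.6,-0.05,0,0],[0,0.6,-0.05,0,0],[0,0.6,-0.05,0,0],[0,0.6,-0.05,0,0],[0,0.6,-0.05,0,0],[0,0.6,-0.05,0,0],[0,0.6,-0.05,0,0],[0,0.5,-0.04,0,0]]]'
python3 -m jog '[[[0,0.35,-0.04,0,0],[0,0.2,-0.02,0,0.1],[0,0.1,0,0,0.3],[0,0,0,0,0.5],[0,0,0,0,0.6],[0,0,0,0,0.6],[0,0,0,0,0.5],[0,0,0,0,0.3],[0,0,0,0,0.16],[0,0,0,0,0]]]'
python3 -c "
from h import *
delta((.4754,.2502,.051),79.5)"
```

```text
time: 14.8
position: [0.5176, -0.0099, 0.1763]
tool_rot: [-2.126, -2.313, -0.001]
ft_force: [-0.0, 0.6, -1.9]
grip_width: 0.25
time: 16.05
position: [0.4781, 0.2237, 0.1763]
tool_rot: [-2.125, -2.313, -0.001]
ft_force: [0.7, -0.2, -2.0]
grip_width: 0.249
time: 17.3
position: [0.4745, 0.2475, 0.1762]
tool_rot: [2.416, 2.008, 0.0]
ft_force: [0.8, 0.1, -2.6]
grip_width: 0.248
pos [0.4745 0.2475 0.1762] yaw 79.46 w 0.248 t 17.3 F [ 0.8  0.1 -2.6] tilt [ 0.  0. -1.]
shift units [0.071 0.009 3.13 ] turn units -0.009
```

```bash

python3 -m jog '[[[0,0.07,0.01,0.3,0],[0,0,0,0.4,0],[0,0,0,0.4,0],[0,0,0,0.3,0],[0,0,0,0.2,0],[0,0,0,0,0],[0,0,0,0,0]]]'
python3 - <<'E'
from h import *
delta((.4754,.2502,.051),79.5)
for n,b in(("top",(180,190,340,310)),("scene",(310,120,470,240))):
    im,d,p=grab(n);c=im[b[1]:b[3],b[0]:b[2]];globals()[n]=cv2.resize(c,(400,300))
    C=cloud(d,p).reshape(-1,3)
    s=(C[:,2]>.1)&(C[:,2]<.135)&(C[:,1]<.105)&(C[:,1]>.03)&(abs(C[:,0]-.45)<.03)
    Q=C[s];mu=Q.mean(0);w=np.linalg.svd(Q-mu)[2][0];print(n,len(Q),mu,w,Q.min(0),Q.max(0))
save("fork",np.hstack([top,scene]))
E
```

```text
time: 18.18
position: [0.4757, 0.2505, 0.1127]
tool_rot: [2.416, 2.008, 0.002]
ft_force: [0.4, 0.2, -2.1]
grip_width: 0.245
pos [0.4757 0.2505 0.1127] yaw 79.47 w 0.245 t 18.175 F [ 0.4  0.2 -2.1] tilt [ 0.001  0.001 -1.   ]
shift units [-0.011 -0.008  1.542] turn units -0.006
top 46 [0.44211073 0.07344675 0.13237297] [-0.24741572 -0.96762264  0.04991888] [0.43528852 0.04864374 0.10092008] [0.46530141 0.10284648 0.1349848 ]
scene 39 [0.44576926 0.07818525 0.13237928] [0.25549956 0.96677791 0.00777461] [0.43424544 0.04964215 0.12634644] [0.45587796 0.1049327  0.13492865]
```

View pics/fork.png

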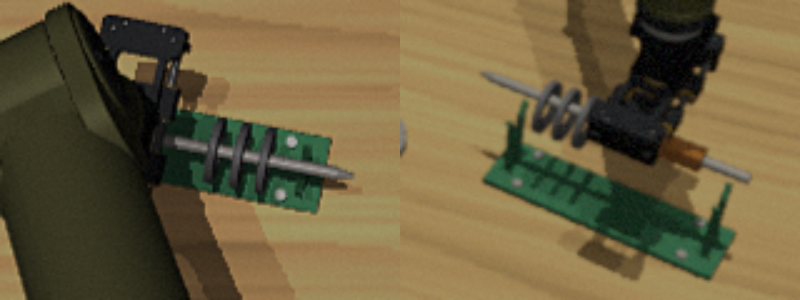

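The three rings hang between the collar and the far fork (top crop: rings x 212–265, fork at 310), and the rod lines up with both forks. Lowering.

```bash

python3 -m jog '[[[0,-0.01,-0.01,0.2,0],[0,0,0,0.25,0],[0,0,0,0.25,0],[0,0,0,0.25,0],[0,0,0,0.2,0],[0,0,0,0.15,0],[0,0,0,0.1,0],[0,0,0,0.1,0],[0,0,0,0,0],[0,0,0,0,0]]]'
python3 - <<'E'
from h import *
delta((.4754,.2502,.051),79.5)
im,d,p=grab('scene');save("low",cv2.resize(im[120:240,310:470],(640,480)))
E
```

```text
time: 19.52
position: [0.4751, 0.2501, 0.0524]
tool_rot: [2.416, 2.008, 0.001]
ft_force: [-0.3, -0.6, -1.9]
grip_width: 0.242
pos [0.4751 0.2501 0.0524] yaw 79.47 w 0.242 t 19.525 F [-0.3 -0.6 -1.9] tilt [ 0.  0. -1.]
shift units [0.004 0.008 0.035] turn units -0.005
```

View pics/low.png

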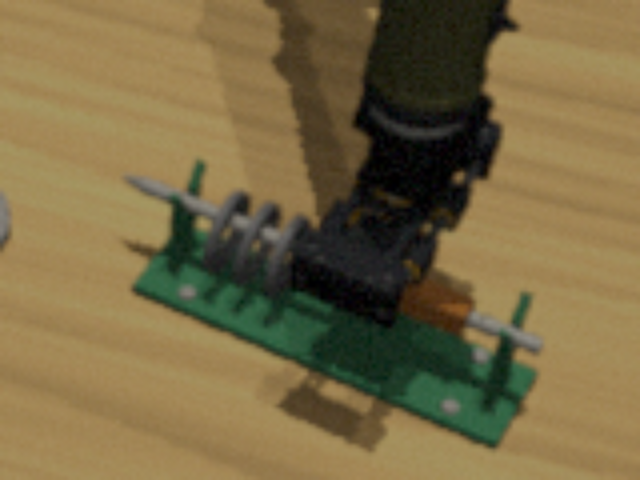

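The rod sits in both forks (slots near (185,205) and (505,340)). I'll lower the last millimetre, open, retreat and check.

```bash

python3 -m jog '[[[0,0,0,0.04,0],[0,0,0,0,0],[0.3,0,0,0,0],[0.4,0,0,0,0],[0.6,0,0,0,0],[0.8,0,0,0,0],[1,0,0,0,0],[1,0,0,0,0],[1,0,0,0,0]]]'
python3 -m jog '[[[1,0,0,-0.2,0],[1,0,0,-0.5,0],[1,0,0,-0.8,0],[1,0,0,-0.9,0],[1,0,0,-0.9,0],[1,0,0,-0.9,0],[1,1,0,-0.5,0],[1,1,0,0,0],[1,1,0,0,0],[1,0,0,0,0]]]'
python3 - <<'E'
from h import *
delta((.4754,.2502,.2),79.5)
u=np.array([-.184,-.983]);o=np.array([.4816,.2807])
for n,b in(("top",(180,190,340,310)),("scene",(310,120,470,240))):
    im,d,p=grab(n);c=im[b[1]:b[3],b[0]:b[2]];globals()[n]=cv2.resize(c,(400,300))
    C=cloud(d,p).reshape(-1,3);s=(C[:,2]>.06)&(C[:,2]<.09)&(abs((C[:,:2]-o)@[-u[1],u[0]])<.012);Q=C[s];t=(Q[:,:2]-o)@u
    k=(t>-.15)&(t<.3);Q,t=Q[k],t[k];mu=Q.mean(0);w=np.linalg.svd(Q-mu)[2][0];print(n,len(Q),mu,w,"extent",t.min(),t.max())
save("end",np.hstack([top,scene]))
E
```

```text
time: 20.7
position: [0.4749, 0.25, 0.0506]
tool_rot: [-2.416, -2.008, -0.0]
ft_force: [0.1, -0.4, -0.4]
grip_width: 0.883
time: 21.95
position: [0.4955, 0.3717, 0.2382]
tool_rot: [-2.41, -2.014, 0.0]
ft_force: [0.0, -0.4, 0.1]
grip_width: 1.001
pos [0.4955 0.3717 0.2382] yaw 79.77 w 1.001 t 21.95 F [ 0.  -0.4  0.1] tilt [-0.001  0.001 -1.   ]
shift units [-3.08   0.046  0.954] turn units 0.053
top 811 [0.46819802 0.21706634 0.0782193 ] [-0.18178908 -0.98330848 -0.00756007] extent -0.08682149006415142 0.23706236342732437
scene 655 [0.47396317 0.22804421 0.07666544] [ 0.19159251  0.98147091 -0.00267656] extent -0.0874936908893658 0.23690263076520143
```

View pics/end.png

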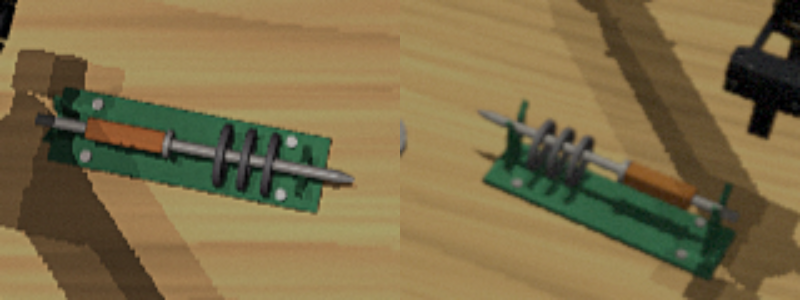

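The rod rests in both forks, with its extent −87 to +237 mm in the stand frame (about 5 mm along, as at the start). The rings are between collar and far fork, and the gripper is clear.

```bash
python3 -m jog '[[[1,0,0,0,0],[1,0,0,0,0],[1,0,0,0,0],[1,0,0,0,0]]]'; python3 -c "
from bench import job
print(job.close_job())"
```

```text
time: 22.55
position: [0.4968, 0.3678, 0.2388]
tool_rot: [-2.416, -2.008, -0.0]
ft_force: [0.6, -0.9, 0.4]
grip_width: 1.0
the job is handed in; nothing more can be done
None
```

The job is done and handed in at about 22.6 s. I took the rod off the stand by its handle, ran it through all three grey rings in the rack, lifted them out together and lowered the rod back into both forks. Then I let go and backed the gripper off.

- **Rod:** in the last pictures it lies in both forks, about 5 mm along from the measured stand origin (limit 22 mm). Its direction is within about 0.01 rad of the stand's.
- **Rings:** all three hang between the collar and the far fork; I estimate the outermost at about 150 mm in the stand's frame (limit 183 mm).
- **Gripper and force:** the gripper is well clear and the wrist force reads about zero.
- **Bystanders:** no contact showed in the wrist-force readings, and they looked in place in the pictures I took. I did not re-measure them at the end.

No check failed. The two cameras disagreed by a few millimetres across the row of rings, which is within the clearance in the bores.

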